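Power up and zero the bench scale

TASK

Get the bench scale ready for weighing sherds into the small bowl on its pan: press the raised end of the rocker on the supply box fully down to switch it on, then press the large round power key on the scale fully in (it stays in), then press the oblong bar key fully down for a moment and let it spring back, which zeroes the scale. Do these in that order, do not press the small round key, and leave the bowl on the pan and everything else on the table standing where it is; nothing is to be picked up.

Things in the scene. Friction and masses are not known exactly. Their poses are not given: they have to be found in the camera images.
- rocker (a joint): Rocker switch of the supply box (the small grey box, 116 x 64 mm, left of the scale, turned any way round; its raised end is at the right when one faces the round black socket in the side of the box). Value in rad: 0 = off, 0.40 = fully on (end stop); it starts between 0 and 0.08. It stays wherever it is left; pushing its raised end down takes about 2 N.
- rocker_raised (a point): Point on the upper face of the rocker's raised half, the half to press, 27 mm from the pivot; it moves with the rocker. The white rocker is 66 mm long, 28 mm wide, 7 mm thick, a shallow V seen from the side: when off, the raised half slopes up at 0.4 rad to its end, 57 mm above the table, and the other half lies level; when on, the pressed half lies level. Off, this point is about 55 mm above the table, on 44.5 mm.
- rocker_pivot (a point): Centre of the rocker's pivot, 41 mm above the table, in the middle of the supply box. The raised half lies on the side of rocker_raised. The rocker's level half and its black pivot cheeks reach 48 mm at most.
- round_key (a joint): Power key of the scale, travel in m: 0 = out, 0.006 = fully in (end stop). It has no spring return: it stays in once pressed. It moves under about 2.5 N.
- round_key_top (a point): Centre of the top face of the power key: a large round white key, 30 mm in diameter, pressed vertically down. When out its top is 14 mm above the key strip, which is 42 mm above the table (so 56 mm above the table). The three keys sit in a row, 66 mm apart, along the front edge of the scale; which stands where varies.
- bar_key (a joint): Zero key of the scale, travel in m: 0 = out, 0.006 = fully down (end stop). It springs back when let go; it begins to move at 1.5 N and is fully down at 3 N.
- bar_key_top (a point): Centre of the top face of the zero key: an oblong white bar key, 48 mm long (along the row) and 18 mm wide, 56 mm above the table when out; pressed vertically down.
- small_key (a joint): The scale's third key, which must be left alone; travel in m, 0 = out, 0.006 = down; springs back, 1.5 to 3 N.
- small_key_top (a point): Centre of the top face of the third key: a small round white key, 16 mm in diameter, 56 mm above the table.
- pan_centre (a point): Centre of the upper face of the scale's round steel pan (124 mm across, 54 mm above the table), 122 mm behind the middle of the key row. The grey scale is 220 mm deep, 230 mm wide and fixed to the table.
- pan_bowl_mid (a point): Centre, half-way up, of the empty small bowl (76 mm wide, 43 mm high, loose) that stands on the pan; its rim is 97 mm above the table.
- small_bowl_mid (a point): Bystander, loose: small white bowl, 80 mm wide, 41 mm high, near the robot; point at its centre, half-way up. To be left where it is.
- red_sherd_mid (a point): Bystander, loose: small flat potsherd, 36 x 35 x 10 mm, near the robot; point at its centre, half-way up. To be left where it is.
- wide_sherd_mid (a point): Bystander, loose: flat potsherd, 52 x 47 x 12 mm, right of the scale; point at its centre, half-way up. To be left where it is.
- dropper_bottle_mid (a point): Bystander, loose: dropper bottle, 33 mm wide, 102 mm tall, right of the scale; point at its centre, half-way up. To be left where it is.
- capped_jar_mid (a point): Bystander, loose: capped jar, 47 mm wide, 81 mm tall, right of the scale; point at its centre, half-way up. To be left where it is.
- deep_bowl_mid (a point): Bystander, loose: white bowl, 86 mm wide, 53 mm high, left behind the scale; point at its centre, half-way up. To be left where it is.

How it is judged:
By the outcome, as a careful person would: the job done as asked, in the order asked, and still so for the second after the job is handed in, with the robot touching nothing.
It also fails if it takes over 43 s, if anything falls off the work surface, if the arm or the gripper's body presses on something with over 40 N, if the wrist force passes 120 N, or if a joint passes its speed limit or range.

ROBOT

A 6-joint arm with a two-finger parallel gripper is mounted at the origin on a cart in front of the work surface, level with it; the furniture and walls round the work are solid. World frame = base frame: x ahead of the robot, y to its left, z up, the work surface at z = 0. Lengths are in mm, angles in degrees, forces in N, time in s.
With the tool pointing down it reaches from about 325 to 900 mm from the base axis. Payload 6.1 kg.
Tool frame: the origin (TCP) lies at the very end of the fingers, on their centre line; the grasp point (between the pads) lies 19 mm behind it; z points along the fingers, x is the direction in which the jaws open and shut, and the axes are right-handed (so a half turn about z gives the same grasp; the last joint's range is limited). The gripper opens to 85 mm and grips with 20 to 120 N. Pads are 22 mm wide; open, the fingers measure 114 mm over their backs; the gripper's body (76 mm by 85 mm) begins 54 mm behind the grasp point. The pads swing forward as they close: fully open they stand 13 mm farther back than shut.
Start: joints at [-77.928, 12.628, 87.462, -0, 79.91, -7.225], TCP at [206.536, -589.88, 231.3] pointing down, gripper open.
Joint ranges: [-170.65, 170.65], [-52.31, 119.04], [5.05, 147.46], [-71.25, 251.25], [11.57, 151.72], [-153.62, 153.62]. Speed limits (degrees/s): [147.25, 147.25, 172.46, 180, 180, 180].

INTERFACE

Orientations are given as [roll, pitch, yaw] about the fixed x, y, z axes, in that order (R = Rz(yaw) Ry(pitch) Rx(roll)).
In Python, from station import bot gives the robot as it stands.
- The arm moves only by the tool carry_out, never from a script. Its arguments are lists of equal length, an entry for each row: "delta_pos": the shift along the tool's x, y, z as a fraction of full scale, a list of three; "twist": the turn about the tool's z as a fraction of full scale. A call has 1 to 10 rows; each row shifts and turns the commanded pose from where the row before left it, along the tool's axes as they then stand; what a row does not reach is not made up. Full scale, the value 1, is 2 cm for a shift and 5 degrees for a turn. A row lasts 1/12 s, in which the tool goes at most 41.7 mm and 7.16 degrees, less where a joint would pass 70% of its speed; a pose out of reach is approached as far as the arm can. A call with a number of a shift or a turn outside -1 to 1 is refused whole. A call with a gripper value outside its range is refused whole. "claw" is the opening, from 0 (shut) to 1 (fully open), set as the call begins (left out, the last holds). The fingers move at their own pace and stop on an object; "newtons" is the grip in N (left out, the last holds). Time passes only in rows, so rows that do not move let the fingers close. It gives the time, the measured TCP pose, the force and the opening at its end, in the units of the state.
- bot.state(): the state, without advancing time (a new reading comes with each control period).
- bot.grab_frame(name): name is "side" or "top"; returns (picture, depth): 420x560x3 uint8, red, green, blue; 420x560 float32, mm along the optical axis (not along the pixel's ray), 0 where there is no reading.
- bot.camera_params(name): a dict with "intrinsics" (3x3 intrinsics, pixels), "k1" (the pictures are not rectified: a ray, as slopes to the right and down, at radius r is drawn at 1 + k1 r^2 times it, then the intrinsics apply), "T" (4x4, takes a point from camera to world coordinates). Camera axes: x right, y up, looking along -z (the intrinsics and any distortion apply to the point x, -y, -z); pixel columns grow to the right and rows downward; lengths in mm; the calibration is good to about 2 mm. A picture is of the moment at which its call begins. camera_params takes no time and is no camera call.
- bot.sign_off(): hands the job in, once; it reports no verdict.
The state is a dict: "t": time; "qpos": joint angles; "dq": joint speeds; "joint_efforts": joint torques, N m; "eef_pos": TCP position; "orientation": TCP orientation; "contact_force": force on the tool from outside, world axes, zero at the start; "ft_torque": the same for the moment, N m; "opening": finger opening in mm.
Only numpy, scipy, OpenCV 4.12 (cv2) and the standard library are available. Lean on these libraries where they do the work, as an engineer would, in place of code of your own. Each camera call takes 0.05 s, during which the arm holds its last target.

## Working session

There is one attempt and no reset: what is moved stays moved. The work goes in short steps, Python scripts to look and compute and a tool call to move; the robot and the scene stay as the last step left them, time stands still between calls to the robot, and variables do not carry over. Pictures are saved under pics/ and viewed, and the job is handed in when it is done.

Besides the shell and the picture viewer there is one more tool, called after "Emit:" by a JSON object that holds its "name" and its "arguments", one argument or row to a line. carry_out: Moves the arm, as the interface text tells. Shift numbers are shares of 2 cm and turn numbers shares of 5 degrees, none past 1 either way. Its arguments: {"type":"object","properties":{"delta_pos":{"type":"array"},"twist":{"type":"array"},"claw":{"type":"number"},"newtons":{"type":"number"}},"required":["delta_pos","twist"]}

```bash
mkdir -p pics; ls
python3 - <<'E'
from station import bot
import cv2,numpy as np
print(bot.state())
for n in("side","top"):
    p,d=bot.grab_frame(n); cv2.imwrite(f"pics/{n}0.png",p[:,:,::-1]); np.savez(f"{n}0.npz",p=p,d=d)
    print(n,bot.camera_params(n))
E
```

```text
pics
{'t': 0.0, 'qpos': array([-7.79270943e+01,  1.26763187e+01,  8.75282439e+01, -2.90649393e-03,
        7.99104368e+01, -7.22560708e+00]), 'dq': array([-0.0442058 ,  0.02380272,  0.07153543,  0.15197041, -0.00130639,
       -0.07852703]), 'joint_efforts': array([-2.38940076e-03, -4.96900606e+01, -3.89401352e+01, -3.41835457e-04,
        1.08553993e-02, -9.51147854e-07]), 'eef_pos': array([ 206.3976966 , -589.26937774,  230.16470895]), 'orientation': array([-1.79988374e+02,  1.14446004e-01, -7.07009636e+01]), 'contact_force': array([-0.6407689 ,  0.09217995,  0.13312869]), 'ft_torque': array([-0.01442322,  0.04850322, -0.04531911]), 'opening': 85.76837510012999}
side {'intrinsics': array([[480.66679865,   0.        , 271.05291543],
       [  0.        , 480.66679865, 211.58385078],
       [  0.        ,   0.        ,   1.        ]]), 'k1': 0.013214827058095482, 'T': array([[ 9.80632673e-01,  4.05288939e-02, -1.91616723e-01,
         3.32171160e+02],
       [-1.93996563e-01,  3.35490043e-01, -9.21852355e-01,
        -1.11722354e+03],
       [ 2.69238465e-02,  9.41171525e-01,  3.36854964e-01,
         4.81499196e+02],
       [ 0.00000000e+00,  0.00000000e+00,  0.00000000e+00,
         1.00000000e+00]])}
top {'intrinsics': array([[438.40631937,   0.        , 281.33956364],
       [  0.        , 438.40631937, 212.94810191],
       [  0.        ,   0.        ,   1.        ]]), 'k1': -0.04502487679737324, 'T': array([[-2.10491998e-02,  9.98776125e-01, -4.47569349e-02,
         4.93746233e+02],
       [-9.99759519e-01, -2.07522775e-02,  7.08847899e-03,
        -5.81332037e+01],
       [ 6.15099525e-03,  4.48953786e-02,  9.98972758e-01,
         1.10780428e+03],
       [ 0.00000000e+00,  0.00000000e+00,  0.00000000e+00,
         1.00000000e+00]])}
```

View pics/top0.png

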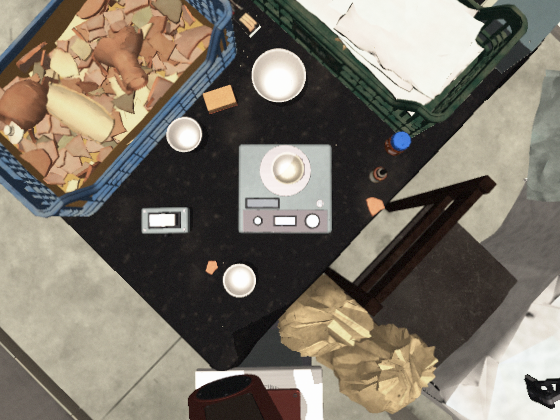

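View pics/side0.png

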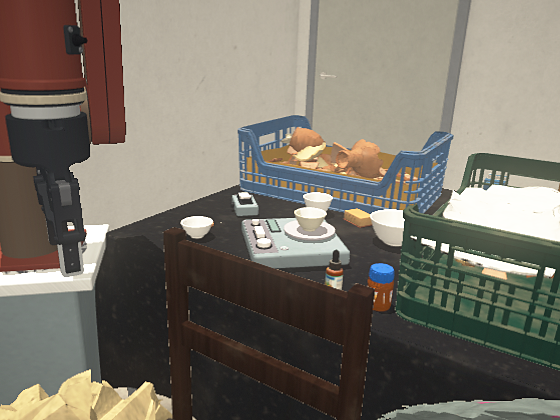

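```bash
cat > h.py <<'E'
import numpy as np,cv2
from station import bot
def cloud(n,d):
    c=bot.camera_params(n);K=np.array(c["intrinsics"]);T=np.array(c["T"]);k=c["k1"]
    v,u=np.mgrid[:d.shape[0],:d.shape[1]].astype(float)
    return unproj(c,u,v,d)
def unproj(c,u,v,d):
    K=c["intrinsics"];k=c["k1"];T=c["T"]
    xd=(u-K[0,2])/K[0,0];yd=(v-K[1,2])/K[1,1];x,y=xd,yd
    for _ in range(8):
        s=1+k*(x*x+y*y);x,y=xd/s,yd/s
    P=np.stack([x*d,-y*d,-d*np.ones_like(x)],-1)
    return P@T[:3,:3].T+T[:3,3]
def plane(n,u,v,z):
    c=bot.camera_params(n);a=unproj(c,np.float64(u),np.float64(v),1.0);o=c["T"][:3,3]
    return o+(a-o)*(z-o[2])/(a[2]-o[2])
def proj(n,P):
    c=bot.camera_params(n);T=c["T"];p=(np.asarray(P)-T[:3,3])@T[:3,:3]
    x=p[0]/-p[2];y=-p[1]/-p[2];s=1+c["k1"]*(x*x+y*y);K=c["intrinsics"]
    return K[0,0]*x*s+K[0,2],K[1,1]*y*s+K[1,2]
E
python3 - <<'E'
from h import *
f=np.load("top0.npz");C=cloud("top",f["d"]);p=f["p"]
Z=C[...,2].copy();Z[f["d"]==0]=-999
cv2.imwrite("pics/zt.png",cv2.applyColorMap(np.clip(Z*255/500,0,255).astype(np.uint8),cv2.COLORMAP_JET))
for n,(x0,y0,x1,y1) in dict(scale=(232,138,342,243),box=(132,200,202,242)).items():
    cv2.imwrite(f"pics/{n}.png",cv2.resize(p[y0:y1,x0:x1,::-1],None,fx=7 if n=="scale" else 11,fy=7 if n=="scale" else 11,interpolation=cv2.INTER_CUBIC)[:600,:800])
for u,v in [(480,190),(380,210),(370,300),(430,240),(310,320),(380,350),(540,380),(500,300),(450,400),(300,380),(230,370),(400,143),(520,385)]:
    print(u,v,C[v,u].round())
print(proj("top",[206,-590,230]))
E
```

```text
480 190 [ 581. -519.  123.]
380 210 [ 546. -319.   -9.]
370 300 [ 341. -257.  138.]
430 240 [ 470. -400.  123.]
310 320 [ 207. -155. -333.]
380 350 [ 148. -344. -167.]
540 380 [ 205. -545.  290.]
500 300 [ 261. -767. -293.]
450 400 [  -2. -544. -163.]
300 380 [ 123. -104.   -1.]
230 370 [151.  71.  -5.]
400 143 [ 701. -351.   80.]
520 385 [  54. -723. -106.]
(np.float64(544.1426973063285), np.float64(368.81747952646685))
```

View pics/zt.png

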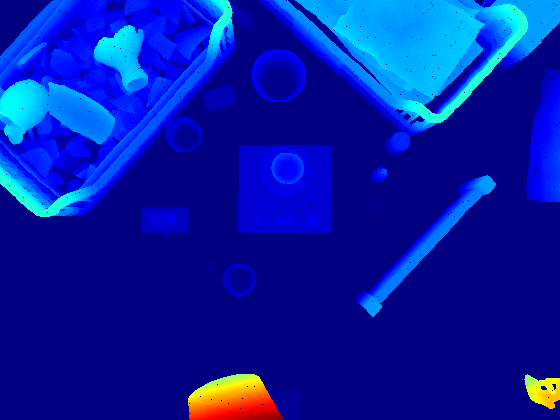

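View pics/scale.png

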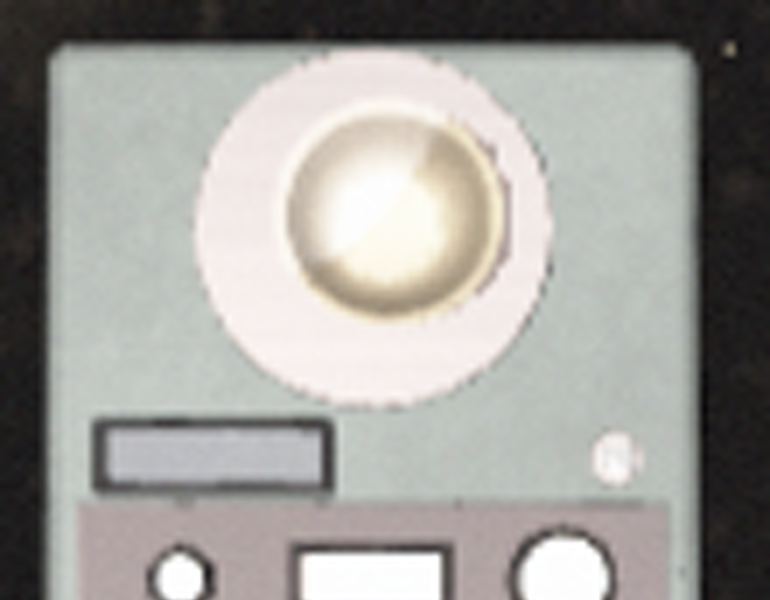

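View pics/box.png

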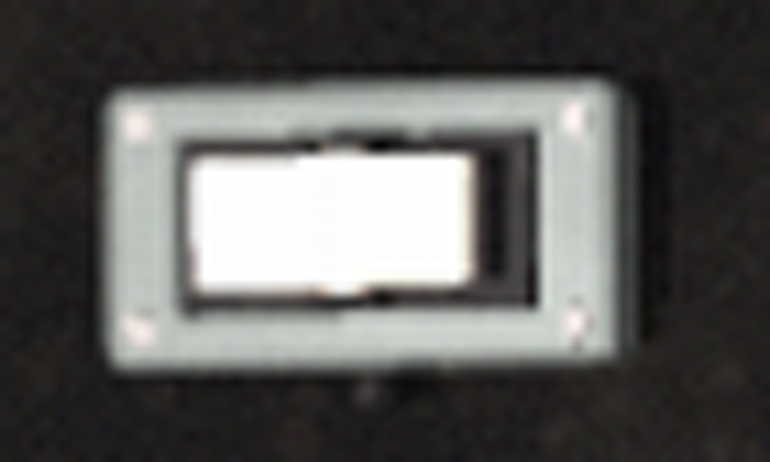

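Run:
```python
from h import *
f=np.load("top0.npz");C=cloud("top",f["d"]);p=f["p"];Z=C[...,2]
# white blobs
m=(p.min(2)>225).astype(np.uint8)
n,l,st,ce=cv2.connectedComponentsWithStats(m)
for i in range(1,n):
    x,y=ce[i]
    if st[i,4]>20 and 130<x<345 and 140<y<245: print("blob",ce[i].round(1),st[i],plane("top",x,y,56).round(1),"z",np.median(Z[l==i]).round(1))
print("box z along row"); 
for v in (216,220,224): print([f"{C[v,u,1]:.0f}:{Z[v,u]:.0f}" for u in range(140,192,2)])
print([f"{C[221,u,1]:.0f}:{Z[221,u]:.0f}" for u in range(236,334,3)])
# box rect
g=((Z>15)&(Z<75)).astype(np.uint8);n,l,st,ce=cv2.connectedComponentsWithStats(g)
for u,v in((150,220),(245,200)):
    i=l[v,u];cs,_=cv2.findContours((l==i).astype(np.uint8),0,2);r=cv2.minAreaRect(cs[0]);print(r)
    for q in cv2.boxPoints(r):print(plane("top",*q,38).round(1))
```

```text
blob [282. 172.] [ 260  146   51   49 1080] [639.6 -69.2  56. ] z 53.1
blob [286.2 168.6] [278 160  17  18 219] [647.8 -79.5  56. ] z 62.1
blob [319.2 203. ] [317 200   5   7  27] [ 562.9 -157.2   56. ] z 44.3
blob [161.5 219.5] [150 214  24  12 271] [531.  222.8  56. ] z 45.5
blob [312.3 220.5] [307 215  12  12 114] [ 521.2 -139.5   56. ] z 54.7
blob [284.7 220.1] [275 217  20   8 140] [523.6 -73.3  56. ] z 54.2
blob [257.4 220.4] [255 218   6   6  30] [524.3  -7.7  56. ] z 54.9
box z along row
['294:-4', '277:33', '273:32', '268:30', '262:34', '254:44', '249:46', '245:43', '239:45', '235:42', '230:44', '224:48', '219:45', '213:50', '209:50', '203:51', '197:56', '192:57', '193:31', '188:33', '183:32', '178:34', '174:31', '169:32', '165:26', '166:-3']
['292:2', '279:27', '272:32', '268:30', '262:34', '254:43', '249:44', '245:42', '239:46', '235:42', '229:46', '225:45', '220:45', '213:51', '209:50', '203:52', '198:56', '195:46', '193:33', '188:35', '184:31', '179:30', '174:31', '169:31', '165:25', '166:-2']
['293:-1', '277:34', '273:30', '269:28', '262:35', '254:43', '248:47', '244:47', '240:41', '235:43', '230:43', '225:45', '220:45', '214:48', '209:48', '203:53', '199:49', '194:51', '192:38', '187:38', '183:33', '179:30', '174:31', '170:28', '165:26', '165:-0']
['49:-4', '38:41', '30:43', '23:41', '16:38', '8:44', '1:42', '-7:52', '-14:56', '-21:40', '-28:43', '-35:43', '-43:39', '-50:53', '-57:56', '-64:53', '-72:57', '-79:56', '-86:53', '-93:55', '-101:47', '-108:41', '-115:44', '-123:45', '-129:55', '-137:54', '-144:55', '-151:54', '-159:43', '-167:42', '-174:40', '-181:41', '-194:-2']
((165.0, 221.5), (29.0, 48.0), 90.0)
[563.4 277.8  38. ]
[560.9 159.8  38. ]
[490.1 160.6  38. ]
[492.4 278.4  38. ]
((284.4999694824219, 188.49996948242188), (86.99998474121094, 92.99998474121094), 90.0)
[711.3  37.4  38. ]
[ 706.8 -191.7   38. ]
[ 492.6 -186.    38. ]
[497.4  40.9  38. ]
```

Emit:
{"name": "carry_out", "arguments": {
  "delta_pos": [
    [0, 0, 0],
    [0, 0, 0],
    [0, 0, 0],
    [0, 0, 0],
    [-1, -0.4, 0],
    [-1, -0.4, 0],
    [-1, -0.4, 0],
    [-1, -0.4, 0],
    [-1, -0.4, 0],
    [-1, -0.4, 0]
  ],
  "twist": [0.965, 0.965, 0.965, 0.965, 0, 0, 0, 0, 0, 0],
  "claw": 0,
  "newtons": 40
}}

```text
t: 0.93
eef_pos: [254.7, -468.6, 230.7]
orientation: [180.0, 0.1, -90.0]
contact_force: [-0.3, -0.1, 0.3]
opening: -0.1
```

Emit:
{"name": "carry_out", "arguments": {
  "delta_pos": [
    [-1, -0.42, 0],
    [-1, -0.42, 0],
    [-1, -0.42, 0],
    [-1, -0.42, 0],
    [-1, -0.42, 0],
    [-1, -0.42, 0],
    [-1, -0.42, 0],
    [-1, -0.42, 0],
    [-1, -0.42, 0],
    [-1, -0.42, 0]
  ],
  "twist": [0, 0, 0, 0, 0, 0, 0, 0, 0, 0]
}}

```text
t: 1.77
eef_pos: [338.6, -268.7, 230.9]
orientation: [180.0, 0.0, -90.0]
contact_force: [0.1, -0.5, -0.0]
opening: -0.7
```

Emit:
{"name": "carry_out", "arguments": {
  "delta_pos": [
    [-1, -0.42, 0],
    [-1, -0.42, 0],
    [-1, -0.42, 0],
    [-1, -0.42, 0],
    [-1, -0.42, 0],
    [-1, -0.42, 0],
    [-1, -0.42, 0],
    [-1, -0.42, 0],
    [-1, -0.42, 0],
    [-1, -0.42, 0]
  ],
  "twist": [0, 0, 0, 0, 0, 0, 0, 0, 0, 0]
}}

```text
t: 2.6
eef_pos: [422.6, -68.7, 231.0]
orientation: [180.0, 0.0, -90.0]
contact_force: [0.3, -0.4, -0.2]
opening: -0.0
```

Emit:
{"name": "carry_out", "arguments": {
  "delta_pos": [
    [-1, -0.42, 0],
    [-1, -0.42, 0],
    [-1, -0.42, 0],
    [-1, -0.42, 0],
    [-1, -0.42, 0],
    [-1, -0.42, 0],
    [-1, -0.42, 0],
    [-1, -0.42, 0],
    [-1, -0.42, 0],
    [-1, -0.42, 0]
  ],
  "twist": [0, 0, 0, 0, 0, 0, 0, 0, 0, 0]
}}

```text
t: 3.43
eef_pos: [506.5, 131.2, 230.8]
orientation: [180.0, -0.0, -90.0]
contact_force: [0.2, -0.4, 0.4]
opening: 0.2
```

Emit:
{"name": "carry_out", "arguments": {
  "delta_pos": [
    [-0.8, -0.3, 0.5],
    [-0.8, -0.3, 1],
    [-0.8, -0.3, 1],
    [-0.8, -0.28, 1],
    [0, 0, 1],
    [0, 0, 1],
    [0, 0, 1],
    [0, 0, 0.75],
    [0, 0, 0],
    [0, 0, 0]
  ],
  "twist": [0, 0, 0, 0, 0, 0, 0, 0, 0, 0]
}}

```text
t: 4.27
eef_pos: [529.1, 193.9, 85.2]
orientation: [179.8, -0.0, -90.0]
contact_force: [0.5, -1.1, 0.8]
opening: 0.1
```

Run:
```python
from h import *
print(bot.state()["eef_pos"])
for n,r in(("top",(120,180,220,255)),("side",(210,170,360,275))):
    p,d=bot.grab_frame(n);x0,y0,x1,y1=r
    cv2.imwrite(f"pics/{n}1.png",cv2.resize(p[y0:y1,x0:x1,::-1],None,fx=5,fy=5,interpolation=cv2.INTER_CUBIC))
```

```text
[529.05137047 193.8836853   85.17387076]
```

View pics/side1.png

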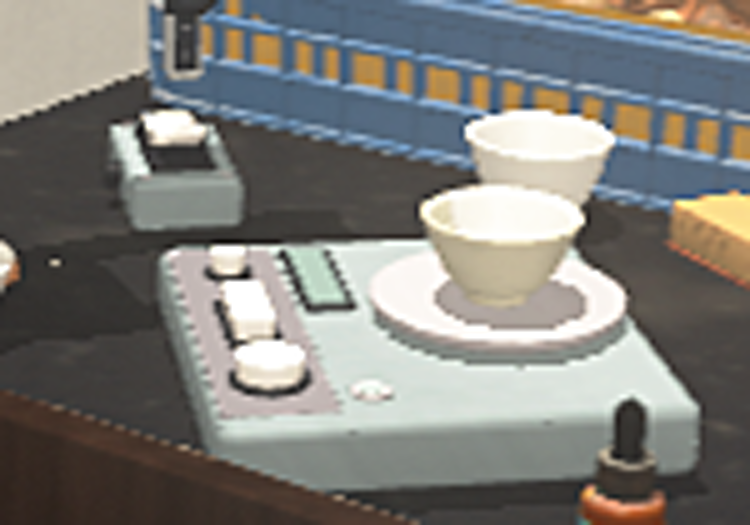

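View pics/top1.png

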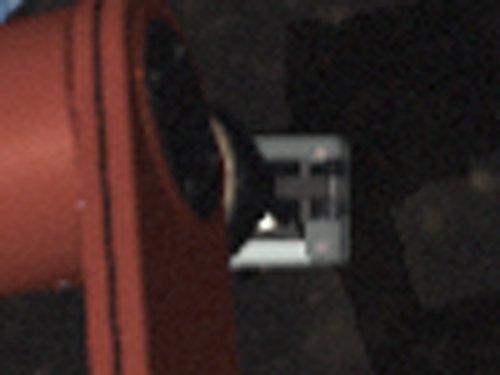

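Emit:
{"name": "carry_out", "arguments": {
  "delta_pos": [
    [0, 0, 0.7],
    [0, 0, 0.7],
    [0, 0, 0.2],
    [0, 0, 0.15],
    [0, 0, 0.15],
    [0, 0, 0.1],
    [0, 0, 0.1],
    [0, 0, 0]
  ],
  "twist": [0, 0, 0, 0, 0, 0, 0, 0]
}}

```text
t: 5.03
eef_pos: [530.7, 194.3, 44.7]
orientation: [-179.9, 0.0, -90.0]
contact_force: [-1.0, 0.4, 0.6]
opening: 0.2
```

Emit:
{"name": "carry_out", "arguments": {
  "delta_pos": [
    [0, 0, 0.05],
    [0, 0, 0.05],
    [0, 0, 0]
  ],
  "twist": [0, 0, 0]
}}

```text
t: 5.28
eef_pos: [530.8, 194.3, 44.2]
orientation: [-180.0, 0.0, -90.0]
contact_force: [-3.5, -2.1, 12.3]
opening: -0.1
```

Emit:
{"name": "carry_out", "arguments": {
  "delta_pos": [
    [0, 0, 0.04],
    [0, 0, 0]
  ],
  "twist": [0, 0]
}}

```text
t: 5.45
eef_pos: [530.9, 194.3, 44.1]
orientation: [-179.9, 0.0, -90.0]
contact_force: [-6.0, -2.9, 17.0]
opening: 0.3
```

Emit:
{"name": "carry_out", "arguments": {
  "delta_pos": [
    [0, 0, -0.5],
    [0, 0, -1],
    [0, 0, -1],
    [0, 0, -0.75],
    [1, 0.02, 0],
    [1, 0.02, 0],
    [1, 0.02, 0],
    [1, 0.02, 0],
    [0, 0, 0]
  ],
  "twist": [0, 0, 0, 0, 0, 0, 0, 0, 0]
}}

```text
t: 6.2
eef_pos: [528.4, 111.6, 106.5]
orientation: [180.0, -0.0, -90.1]
contact_force: [-0.5, -0.4, -0.6]
opening: 0.2
```

Run:
```python
from h import *
print(bot.state()["eef_pos"])
p,d=bot.grab_frame("top");C=cloud("top",d);Z=C[...,2]
x0,y0,x1,y1=120,180,280,255
cv2.imwrite(f"pics/top2.png",cv2.resize(p[y0:y1,x0:x1,::-1],None,fx=5,fy=5,interpolation=cv2.INTER_CUBIC))
for v in (216,218,220,222): print([f"{C[v,u,1]:.0f}:{Z[v,u]:.0f}" for u in range(146,190,2)])
p,d=bot.grab_frame("side");x0,y0,x1,y1=210,170,360,275
cv2.imwrite(f"pics/side2.png",cv2.resize(p[y0:y1,x0:x1,::-1],None,fx=5,fy=5,interpolation=cv2.INTER_CUBIC))
```

```text
[528.42209395 111.62662402 106.53692445]
['132:481', '129:480', '125:483', '123:480', '120:480', '117:481', '114:483', '111:481', '109:481', '106:481', '103:482', '100:480', '97:480', '94:480', '92:480', '89:480', '86:480', '83:481', '80:478', '77:479', '74:480', '68:495']
['132:481', '128:482', '126:482', '123:480', '120:481', '118:478', '115:479', '112:478', '109:480', '105:482', '103:479', '101:478', '97:480', '94:481', '92:480', '89:480', '86:480', '83:480', '80:478', '77:480', '74:479', '68:494']
['132:479', '129:480', '127:479', '124:479', '121:478', '118:479', '115:479', '112:478', '109:479', '106:479', '103:480', '101:477', '98:478', '95:478', '92:479', '89:478', '86:478', '83:480', '81:477', '78:478', '75:479', '67:499']
['133:477', '129:479', '126:479', '123:480', '121:478', '118:477', '116:476', '112:477', '109:478', '107:478', '104:475', '101:479', '98:479', '95:479', '93:474', '89:477', '87:476', '84:477', '81:477', '78:478', '75:476', '67:499']
```

View pics/side2.png

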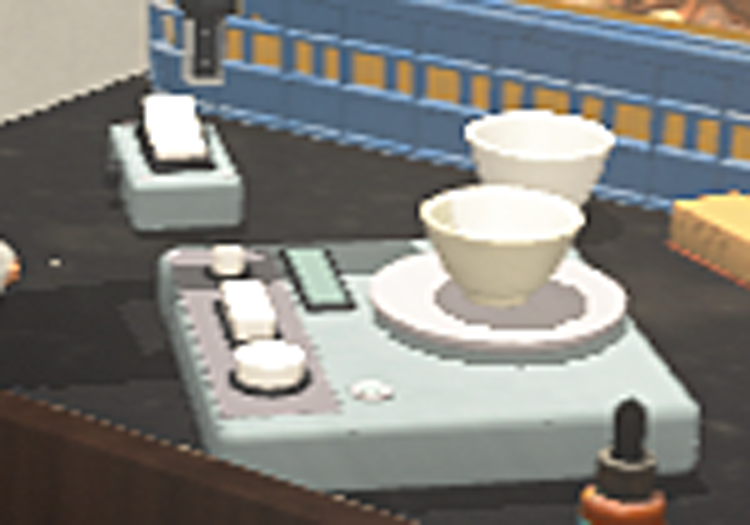

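View pics/top2.png

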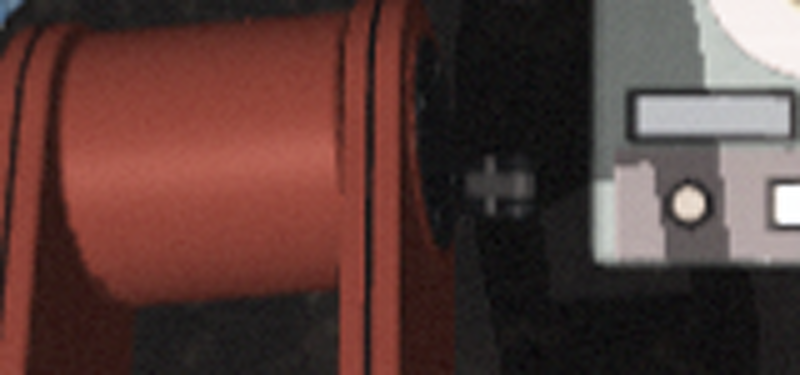

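Emit:
{"name": "carry_out", "arguments": {
  "delta_pos": [
    [1, 0.03, 0],
    [1, 0.03, 0],
    [1, 0.03, 0],
    [1, 0.03, 0],
    [1, 0.03, 0],
    [1, 0.03, 0],
    [1, 0.03, 0],
    [1, 0.03, 0],
    [1, 0.03, 0],
    [1, 0.03, 0]
  ],
  "twist": [0, 0, 0, 0, 0, 0, 0, 0, 0, 0]
}}

```text
t: 7.13
eef_pos: [522.8, -85.7, 106.6]
orientation: [-180.0, 0.0, -89.9]
contact_force: [0.0, 0.6, 0.4]
opening: -0.0
```

Emit:
{"name": "carry_out", "arguments": {
  "delta_pos": [
    [1, 0.03, 0],
    [1, 0.02, 0],
    [0.6, 0, 0],
    [0, 0, 1],
    [0, 0, 0.8],
    [0, 0, 0],
    [0, 0, 0]
  ],
  "twist": [0, 0, 0, 0, 0, 0, 0]
}}

```text
t: 7.72
eef_pos: [520.9, -136.8, 69.6]
orientation: [179.9, 0.1, -90.0]
contact_force: [0.0, -0.1, 0.3]
opening: 0.0
```

Run:
```python
from h import *
s=bot.state();print(s["eef_pos"],s["contact_force"])
p,d=bot.grab_frame("side");x0,y0,x1,y1=210,170,360,275
cv2.imwrite(f"pics/side3.png",cv2.resize(p[y0:y1,x0:x1,::-1],None,fx=5,fy=5,interpolation=cv2.INTER_CUBIC))
```

```text
[ 520.85065743 -136.76998771   69.59238859] [ 0.04470214 -0.14687667  0.28276001]
```

View pics/side3.png

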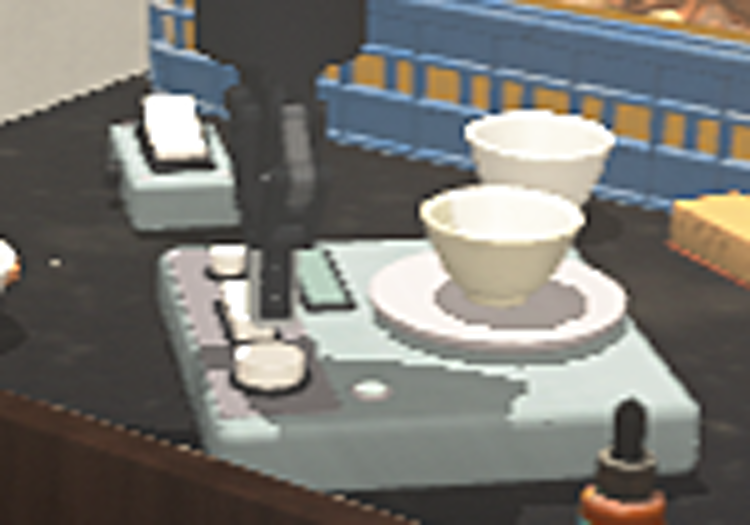

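Run:
```python
from h import *
def cr(P): u,v=proj("side",P);return round((u-210)*5),round((v-170)*5)
print("tcp",cr([520.9,-136.8,69.6]),"near edge",cr([520.9,-151,69.6]),"key",cr([521.2,-139.5,56]),"bar",cr([523.6,-73.3,56]))
f=np.load("side0.npz");C=cloud("side",f["d"])
for u,v in((264,241),(262,240),(265,243)):print(C[v,u].round(1))
m=(f["p"].min(2)>200).astype(np.uint8);n,l,st,ce=cv2.connectedComponentsWithStats(m)
for i in range(1,n):
    if 245<ce[i][0]<275 and 215<ce[i][1]<250 and st[i,4]>8: print(ce[i],st[i],plane("side",*ce[i],56))
```

```text
tcp (269, 322) near edge (275, 334) key (270, 352) bar (250, 297)
[ 520.4 -143.3   56.2]
[ 516.4 -140.    57.4]
[ 520.5 -155.3   56.5]
[255.18518519 220.96296296] [252 219   7   6  27] [521.50136844 -15.90950672  56.        ]
[259.33333333 230.81609195] [254 226  11  12  87] [520.53876882 -81.55845576  56.        ]
[263.62068966 241.65517241] [257 238  14   9  87] [ 518.97577102 -146.3938884    56.        ]
```

Emit:
{"name": "carry_out", "arguments": {
  "delta_pos": [
    [0.2, 0, 0],
    [0, 0, 0.55],
    [0, 0, 0.15],
    [0, 0, 0.15],
    [0, 0, 0.1],
    [0, 0, 0]
  ],
  "twist": [0, 0, 0, 0, 0, 0]
}}

```text
t: 8.27
eef_pos: [521.4, -141.8, 51.1]
orientation: [180.0, 0.0, -90.0]
contact_force: [-0.5, 0.3, 0.3]
opening: 0.2
```

Emit:
{"name": "carry_out", "arguments": {
  "delta_pos": [
    [0, 0, 0.05],
    [0, 0, 0.05],
    [0, 0, 0]
  ],
  "twist": [0, 0, 0]
}}

```text
t: 8.52
eef_pos: [521.5, -141.9, 50.0]
orientation: [180.0, 0.0, -90.0]
contact_force: [-3.6, 0.5, 5.3]
opening: -0.0
```

Emit:
{"name": "carry_out", "arguments": {
  "delta_pos": [
    [0, 0, 0.05],
    [0, 0, 0.05],
    [0, 0, 0]
  ],
  "twist": [0, 0, 0]
}}

```text
t: 8.77
eef_pos: [521.6, -141.9, 49.9]
orientation: [180.0, 0.0, -90.0]
contact_force: [-8.9, 3.7, 20.0]
opening: -0.0
```

Emit:
{"name": "carry_out", "arguments": {
  "delta_pos": [
    [0, 0, -0.5],
    [0, 0, -1],
    [0, 0, -0.3],
    [-1, -0.05, 0],
    [-1, -0.05, 0],
    [-1, 0, 0],
    [-0.43, 0, 0],
    [0, 0, 0],
    [0, 0, 0]
  ],
  "twist": [0, 0, 0, 0, 0, 0, 0, 0, 0]
}}

```text
t: 9.52
eef_pos: [523.6, -73.4, 83.4]
orientation: [-180.0, -0.0, -89.9]
contact_force: [-0.5, -1.1, -0.5]
opening: 0.1
```

Run:
```python
from h import *
s=bot.state();print(s["eef_pos"],s["contact_force"])
p,d=bot.grab_frame("side");x0,y0,x1,y1=210,170,360,275
cv2.imwrite(f"pics/side4.png",cv2.resize(p[y0:y1,x0:x1,::-1],None,fx=5,fy=5,interpolation=cv2.INTER_CUBIC))
C=cloud("side",d); print(C[238:246,258:270,2].round(0))
```

```text
[523.6420803  -73.37147845  83.4096746 ] [-0.49717319 -1.07245204 -0.48841637]
[[44. 46. 46. 44. 45. 45. 45. 45. 45. 43. 43. 44.]
 [43. 42. 43. 45. 43. 41. 44. 42. 43. 42. 43. 43.]
 [44. 45. 43. 42. 44. 42. 43. 42. 43. 44. 45. 42.]
 [43. 50. 51. 51. 51. 50. 51. 51. 50. 52. 51. 43.]
 [52. 50. 49. 51. 49. 51. 50. 51. 50. 51. 50. 51.]
 [50. 51. 51. 50. 50. 51. 51. 50. 50. 52. 51. 51.]
 [50. 50. 51. 52. 51. 52. 51. 50. 51. 51. 49. 50.]
 [48. 49. 48. 50. 51. 49. 49. 50. 50. 51. 50. 49.]]
```

View pics/side4.png

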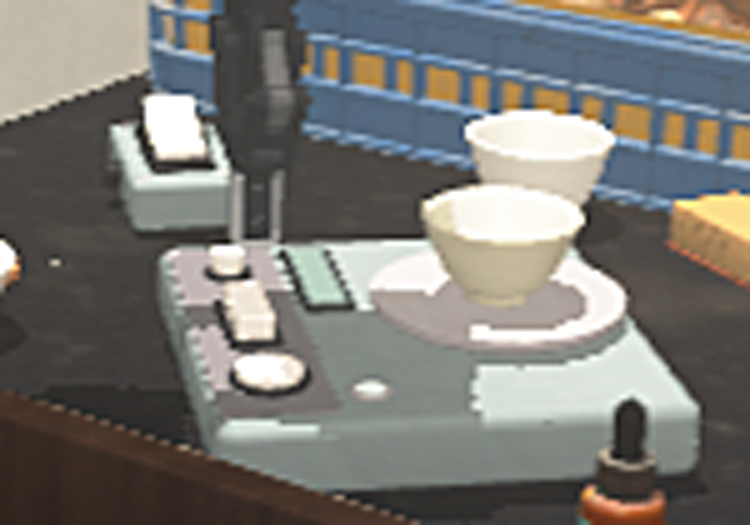

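Power key is now in (top at about 50 mm). Next the bar key.

Emit:
{"name": "carry_out", "arguments": {
  "delta_pos": [
    [0, 0, 0.6],
    [0, 0, 0.6],
    [0, 0, 0.15],
    [0, 0, 0.15],
    [0, 0, 0.15],
    [0, 0, 0.05],
    [0, 0, 0]
  ],
  "twist": [0, 0, 0, 0, 0, 0, 0]
}}

```text
t: 10.15
eef_pos: [522.8, -73.6, 50.0]
orientation: [179.9, -0.0, -90.0]
contact_force: [-6.7, -0.6, 9.4]
opening: -0.2
```

Emit:
{"name": "carry_out", "arguments": {
  "delta_pos": [
    [0, 0, 0.05],
    [0, 0, 0.03],
    [0, 0, 0],
    [0, 0, 0]
  ],
  "twist": [0, 0, 0, 0]
}}

```text
t: 10.48
eef_pos: [522.8, -73.6, 49.7]
orientation: [179.9, -0.0, -90.0]
contact_force: [-11.5, 1.1, 20.2]
opening: 0.2
```

Emit:
{"name": "carry_out", "arguments": {
  "delta_pos": [
    [0, 0, -0.5],
    [0, 0, -1],
    [0, 0, -1],
    [0, 0, -1],
    [0, 0, -1],
    [0, 0, -1],
    [0, 1, -1],
    [0, 1, 0],
    [0, 1, 0],
    [0, 0, 0]
  ],
  "twist": [0, 0, 0, 0, 0, 0, 0, 0, 0, 0]
}}

```text
t: 11.32
eef_pos: [461.2, -73.0, 177.8]
orientation: [179.9, 0.0, -90.0]
contact_force: [0.3, 0.2, -0.5]
opening: -0.0
```

Run:
```python
from h import *
s=bot.state();print(s["t"],s["eef_pos"],s["contact_force"])
p,d=bot.grab_frame("side");x0,y0,x1,y1=210,170,360,275
cv2.imwrite(f"pics/side5.png",cv2.resize(p[y0:y1,x0:x1,::-1],None,fx=5,fy=5,interpolation=cv2.INTER_CUBIC))
C=cloud("side",d); print(C[226:246,255:268,2].round(0)); print("small",C[217:225,251:260,2].round())
p,d=bot.grab_frame("top");cv2.imwrite("pics/top5.png",p[:,:,::-1])
```

```text
11.3167 [461.24952054 -73.0180278  177.8140783 ] [ 0.25779126  0.22288518 -0.5118478 ]
[[57. 57. 56. 57. 55. 56. 56. 42. 43. 44. 43. 42. 42.]
 [55. 57. 56. 55. 57. 56. 57. 56. 44. 42. 43. 43. 44.]
 [53. 57. 57. 58. 57. 57. 58. 57. 44. 42. 44. 43. 43.]
 [52. 58. 57. 57. 55. 57. 55. 57. 56. 42. 44. 43. 43.]
 [48. 56. 55. 57. 57. 58. 57. 56. 58. 43. 42. 42. 42.]
 [45. 53. 57. 57. 56. 57. 56. 57. 57. 44. 44. 44. 42.]
 [46. 50. 56. 58. 56. 56. 57. 58. 55. 56. 42. 45. 45.]
 [46. 49. 55. 57. 56. 57. 56. 55. 56. 55. 44. 44. 43.]
 [45. 47. 52. 55. 57. 55. 55. 53. 55. 54. 46. 43. 43.]
 [45. 45. 50. 51. 52. 52. 52. 52. 51. 50. 46. 42. 44.]
 [45. 47. 48. 49. 49. 48. 48. 49. 48. 50. 46. 44. 43.]
 [43. 47. 46. 46. 49. 45. 46. 46. 45. 47. 45. 45. 44.]
 [45. 47. 47. 45. 45. 46. 46. 46. 44. 45. 44. 45. 43.]
 [43. 43. 43. 45. 44. 44. 43. 43. 44. 44. 43. 43. 43.]
 [41. 42. 44. 44. 44. 42. 43. 43. 42. 43. 43. 43. 44.]
 [43. 43. 44. 45. 50. 51. 50. 49. 51. 52. 49. 51. 50.]
 [45. 43. 44. 51. 51. 49. 50. 50. 50. 49. 51. 49. 50.]
 [43. 42. 45. 50. 50. 50. 49. 51. 52. 49. 51. 51. 50.]
 [43. 45. 46. 49. 49. 51. 51. 51. 50. 51. 51. 50. 51.]
 [44. 46. 45. 49. 49. 48. 51. 49. 51. 51. 50. 50. 50.]]
small [[ 0. -0. -1.  2.  2. -1.  1. -0.  1.]
 [-0.  0. -1.  2.  1.  0.  0.  2.  0.]
 [43. 43. 57. 58. 56. 58. 56. 57. 44.]
 [43. 42. 57. 56. 56. 56. 57. 58. 43.]
 [42. 43. 54. 56. 55. 56. 56. 54. 45.]
 [43. 42. 51. 52. 53. 51. 53. 52. 42.]
 [44. 47. 49. 48. 52. 51. 48. 50. 46.]
 [45. 45. 47. 44. 47. 49. 48. 46. 45.]]
```

View pics/side5.png

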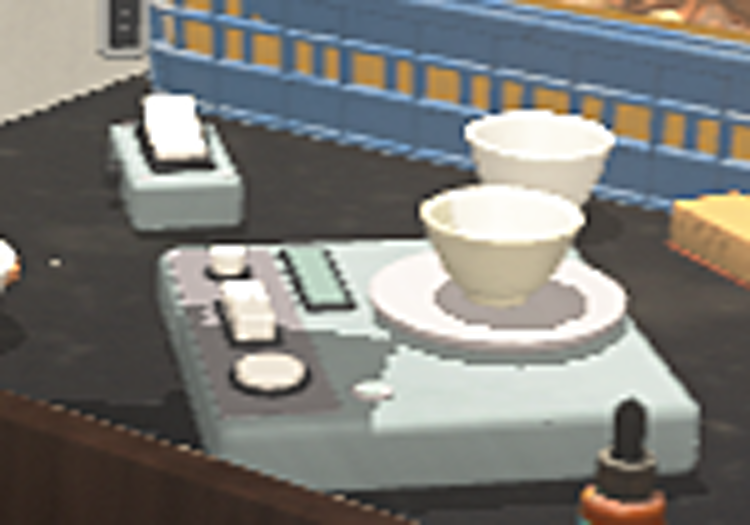

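View pics/top5.png

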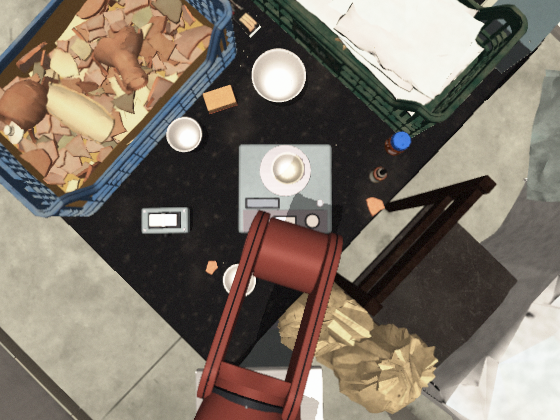

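Run:
```python
from h import *
p,d=bot.grab_frame("top");C=cloud("top",d);Z=C[...,2]
print([f"{np.median(C[216:225,u,1]):.0f}:{np.median(Z[216:225,u]):.0f}" for u in range(146,186,2)])
print(bot.state()["t"],bot.sign_off())
```

```text
['268:31', '262:34', '251:55', '247:53', '242:52', '238:49', '234:47', '229:45', '224:45', '220:45', '215:44', '210:43', '206:43', '201:42', '196:43', '191:43', '188:35', '183:33', '179:30', '174:31']
the job is handed in; nothing more can be done
11.4667 None
```

The scale is switched on and zeroed, in the order you gave, and I handed the job in at about 11.5 s.

1. **Rocker:** I pressed the raised end down until it stopped at 44 mm, with about 17 N on the tool. The last depth check shows that half lying flat at about 43–44 mm and the other half raised to about 55 mm. The switch is on.
2. **Power key:** I pressed it until it stopped at 49.9 mm, with about 20 N. It stayed in, with its top reading about 50 mm afterwards.
3. **Bar key:** I pressed it until it stopped at 49.7 mm, with about 20 N, then let go. It sprang back to about 56–57 mm.

The small key was not pressed and still reads about 56–57 mm. The bowl is on the pan, and the other items I could see look unmoved. In the last picture the arm partly covers the small white bowl near the robot. The gripper was clear at about 178 mm, touching nothing.

One check disagreed slightly. Before the power key press, the side camera placed the fingertip about 1–2 pixels off where I had calculated it. I moved it 4 mm to be safe, and the press was unaffected.

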